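# Wedge up a split chopping block in its gluing jig

### The arm

A 6-joint arm with a two-finger parallel gripper is mounted at the origin on a cart in front of the work surface, level with it; the furniture and walls round the work are solid. World frame = base frame: x ahead of the robot, y to its left, z up, the work surface at z = 0. Lengths are in m, angles in rad, forces in N, time in s.
With the tool pointing down it reaches from about 0.35 to 0.875 m from the base axis. Payload 4.2 kg.
Tool frame: the origin (TCP) lies on the front face of the gripper's body, between the roots of the fingers; the fingertips stand 70 mm ahead of it and the grasp point (between the pads) lies 51 mm ahead of it; z points along the fingers, y is the line along which they close (so a half turn about z gives the same grasp; the last joint's range is limited). The gripper opens to 87 mm and grips with 3 to 60 N. Pads are 19 mm wide; open, the fingers measure 117 mm over their backs; the gripper's body (75 mm by 190 mm) begins 51 mm behind the grasp point.
Start: joints at [1.511, 0.385, 0.008, 0, -1.194, -0.259], TCP at [0.196, 0.593, 0.292] pointing down, gripper open.
Joint ranges: [-3.14, 3.14], [-1.21, 2.06], [-1.07, 1.41], [-3.16, 2.05], [-2.99, -0.16], [-3.1, 3.1]. Speed limits (rad/s): [2.79, 2.79, 3.14, 3.14, 3.14, 3.14].

### API

Orientations are given as [roll, pitch, yaw] about the fixed x, y, z axes, in that order (R = Rz(yaw) Ry(pitch) Rx(roll)).
In Python, from plant import arm gives the robot as it stands.
- The arm moves only by the tool drive_tool, never from a script. Its argument "increments" is a list that holds one entry, the list of rows, each a list of 5 numbers: the shift along the tool's x, y, z in units of 25 mm (1.0 is 25 mm), then the turn about the tool's z in units of 5 degrees (1.0 is 5 degrees), then the closure, from 0 (fully open) to 1 (shut). A call has 1 to 12 rows; each row shifts and turns the commanded pose from where the row before left it, along the tool's axes as they then stand; what a row does not reach is not made up. A row lasts 1/12 s, in which the tool goes at most 41.7 mm and 7.16 degrees, less where a joint would pass 70% of its speed; a pose out of reach is approached as far as the arm can. A call is refused whole if a number of a shift passes 1 or a number of a turn 1, either way. A call with a gripper value outside its range is refused whole. The fingers move at their own pace and stop on an object; "grip_force" is the grip in N (left out, the last holds). Time passes only in rows, so rows that do not move let the fingers close. It gives the time, the measured TCP pose, the force, the opening and the grip force at its end, in the units of the state.
- arm.observe(): the state, without advancing time (a new reading comes with each control period).
- arm.capture(name): name is "side" or "top" or "wrist"; returns a dict with "color" (400x640x3 uint8, red, green, blue), "K" (3x3 intrinsics, pixels), "dist_coeffs" ([k1, k2, p1, p2, k3] as OpenCV has them; the pictures are not rectified), "position" and "orientation" of the camera in the world. Camera axes: x right, y up, looking along -z (the intrinsics and any distortion apply to the point x, -y, -z); pixel columns grow to the right and rows downward; lengths in m; the calibration is good to about 2 mm. A picture is of the moment at which its call begins. There is no depth.
- arm.hand_in(): hands the job in; it is judged then, once.
The state is a dict: "clock": time; "joint_pos": joint angles; "qd": joint speeds; "tau": joint torques, N m; "ee_pos": TCP position; "tool_rot": TCP orientation; "ft_force": force on the tool from outside, world axes, zero at the start; "torque": the same for the moment, N m; "opening": finger opening in m; "grasp_force": force on a finger pad.
Only numpy, scipy, OpenCV 4.12 (cv2) and the standard library are available. Lean on these libraries where they do the work, as an engineer would, in place of code of your own. Each camera call takes 0.05 s, during which the arm holds its last target. There are 200 camera calls.

### The job

The split chopping block has just been glued and its halves lie loose between the cleats of the clamping jig. Lift one or two packers off the hooks and stand them upright in the middle of the gap between near cleat and block, just enough that the wedge will jam before it bottoms (leave a spare one hanging), then unhook the wedge and press it down, thin end first, beside them until the split is fully shut, in line, and all is tight. Finish still gripping the wedge, upright and pressed in, while the glue grabs; leave the bottle, coffee press and mug alone.

Things in the scene. Friction and masses are not known exactly. Their poses are not given: they have to be found in the camera images.
- jig: Plywood base of the clamping jig, 220 x 116 x 18 mm (x, y, z), fixed. Origin at the centre of its underside; x runs along the clamping direction, away from the robot, z up. All cleat and block tops are 56 mm above the worktop. The wood of cleats, block, packers and wedge is waxed and slides easily (friction about 0.35).
- far_cleat: Far cleat, a wood bar 24 x 100 x 38 mm (x, y, z), fixed on the jig base. Origin at the centre of its underside, axes as the jig's; its inner face is at its x = -12 mm, that is x = +82 mm of the jig.
- near_cleat: Near cleat, wood bar 24 x 100 x 38 mm (x, y, z) bolted on the base at the robot's end, fixed. Origin at the centre of its underside (18 mm above the worktop), axes as the jig's; its upright inner face is at its x = +12 mm. It is bolted in differing places: with the block shut and against the far cleat, the gap from this face to the block is 15 to 25 mm.
- half_near: Half of the chopping block next to the gap, loose, 60 x 100 x 38 mm (x, y, z), about 0.25 kg. Origin at the centre of its underside, axes as the jig's: its gap face is at x = -30 mm, its split face at x = +30 mm.
- half_far: Other half of the block, loose, same size, next to the far cleat; its split face is at x = -30 mm. The split stands 2 to 4 mm open at the start; shut, the two origins are 60 mm apart along x.
- hook_rail: Fixed steel rail with 3 hooks pointing to its -x (to the robot). Origin on the worktop below the middle of its crossbar, which is 10 mm thick, along y at z = 135 mm. Hooks at y = -76, 0, 76 mm: level wire 5 mm thick, axis at z = 135 mm, to x = -55 mm, tip turned up 8 mm at x = -58 mm. Raise a hanging piece 9 to 16 mm, then draw it to -x past the tip.
- packer_narrow: Narrow packer, wood plate 6 mm thick (x), 26 mm wide (y), 78 mm tall (z), 20 g. Origin at the centre of its lower edge. Hangs by a slot 14 mm wide, 50 to 72 mm above the origin, about 33 mm before the crossbar; on any of the hooks. Grip the top 25 mm across the width. If both packers go in, this one goes first, against the block: the fingers then pass outside it with the wider ones.
- packer_wide: Wide packer: as the narrow one (6 mm thick, 78 mm tall, same slot) but 38 mm wide (y), 30 g. Origin at the centre of its lower edge, 65.5 mm above the worktop while it hangs, as with the other two pieces.
- wedge: Wooden wedge 50 mm wide (y), 78 mm tall (z), 60 g, same slot. Origin at toe height under the middle of its 18 mm thick top. Flat face at x = +9 mm (goes to the packers), sloping face to -x: 3 mm thick at the toe, 18 mm from z = 50 mm up (3 mm per 10 mm). Grip the top 25 mm across the width. It can take up a remaining gap of 6 to 14 mm; it jams on the cleat's top edge.
- glue_bottle: White plastic glue bottle, 42 mm in diameter, 125 mm tall, standing behind the work: bystander. Origin at the centre of its underside.
- coffee_press: Small coffee press in a black cage, 122 mm tall, behind the work: bystander. Origin under its middle.
- mug: White mug with handle, 95 mm tall, behind the hook rail: bystander. Origin under its middle.

How it is judged:
On the way, in this order (a step that is already met when the one before it is completed fails the run):
1. a packer stands upright in the gap, let go, while the wedge still hangs on its hook ((((z of packer_narrow in the frame of jig between 0.014 and 0.021 m and angle between packer_narrow's own z axis and vertical below 0.12 rad and x of packer_narrow in the frame of near_cleat above 0.01 m and x of packer_narrow in the frame of half_near below -0.03 m and y of packer_narrow in the frame of jig between -0.025 and 0.025 m) and contact force between the fingers and packer_narrow below 0.05 N) or ((z of packer_wide in the frame of jig between 0.014 and 0.021 m and angle between packer_wide's own z axis and vertical below 0.12 rad and x of packer_wide in the frame of near_cleat above 0.01 m and x of packer_wide in the frame of half_near below -0.03 m and y of packer_wide in the frame of jig between -0.025 and 0.025 m) and contact force between the fingers and packer_wide below 0.05 N)) and distance of wedge from where it was at the start of the episode below 0.03 m), for 0.2 s.
2. the wedge is off its hook, gripped (distance of wedge from where it was at the start of the episode above 0.06 m and contact force between the fingers and wedge above 1 N), for 0.2 s.
At the end, for the whole second after the job is handed in: Split shut within 1.5 mm, halves in line within 3 mm; over 2 N on both cleats; wedge gripped, at rest, upright within 0.15 rad, toe 5 mm or more below the cleat top, within 20 mm of the centreline; each packer upright on the base in the gap (25 mm of centre) or on its hook, at least one in (x of half_near in the frame of half_far above -0.0615 m and y of half_near in the frame of half_far between -0.003 and 0.003 m and angle between the x axis of half_near and the x axis of half_far, either way round below 0.03 rad and contact force between half_far and far_cleat above 2 N and contact force between wedge and near_cleat above 2 N and contact force between the fingers and wedge above 2 N and z of wedge in the frame of jig between 0.0175 and 0.051 m and angle between wedge's own z axis and vertical below 0.15 rad and y of wedge in the frame of jig between -0.02 and 0.02 m and linear speed of wedge below 0.02 m/s and ((z of packer_narrow in the frame of jig between 0.014 and 0.021 m and angle between packer_narrow's own z axis and vertical below 0.12 rad and x of packer_narrow in the frame of near_cleat above 0.01 m and x of packer_narrow in the frame of half_near below -0.03 m and y of packer_narrow in the frame of jig between -0.025 and 0.025 m) or (z of packer_wide in the frame of jig between 0.014 and 0.021 m and angle between packer_wide's own z axis and vertical below 0.12 rad and x of packer_wide in the frame of near_cleat above 0.01 m and x of packer_wide in the frame of half_near below -0.03 m and y of packer_wide in the frame of jig between -0.025 and 0.025 m)) and ((z of packer_narrow in the frame of jig between 0.014 and 0.021 m and angle between packer_narrow's own z axis and vertical below 0.12 rad and x of packer_narrow in the frame of near_cleat above 0.01 m and x of packer_narrow in the frame of half_near below -0.03 m and y of packer_narrow in the frame of jig between -0.025 and 0.025 m) or distance of packer_narrow from where it was at the start of the episode below 0.02 m) and ((z of packer_wide in the frame of jig between 0.014 and 0.021 m and angle between packer_wide's own z axis and vertical below 0.12 rad and x of packer_wide in the frame of near_cleat above 0.01 m and x of packer_wide in the frame of half_near below -0.03 m and y of packer_wide in the frame of jig between -0.025 and 0.025 m) or distance of packer_wide from where it was at the start of the episode below 0.02 m)); the arm keeps its last pose, push and grip.
It fails at once if the glue bottle, coffee press or mug is shifted by more than 20 mm (distance of any of glue_bottle, coffee_press, mug from where it was at the start of the episode above 0.02 m).
It also fails if it takes over 72 s, if anything falls off the work surface, if the arm or the gripper's body presses on something with over 40 N, if the wrist force passes 120 N, or if a joint passes its speed limit or range.

## Working session

There is one attempt and no reset: what is moved stays moved. The work goes in short steps, Python scripts to look and compute and a tool call to move; the robot and the scene stay as the last step left them, time stands still between calls to the robot, and variables do not carry over. Pictures are saved under pics/ and viewed, at most 10 in all, crops included, and the job is handed in when it is done.

Besides the shell and the picture viewer there is one more tool, called after "Emit:" as a command line: name --argument value ..., lists and objects as JSON in quotes. drive_tool: Moves the arm, as the interface text tells. Its arguments: {"type":"object","properties":{"increments":{"type":"array"},"grip_force":{"type":"number"}},"required":["increments"]}

```bash
mkdir -p pics; ls; python3 - <<'E'
from plant import arm
import cv2,numpy as np
s=arm.observe(); print({k:np.round(v,3).tolist() for k,v in s.items()})
for n in ["side","top"]:
    c=arm.capture(n); cv2.imwrite(f"pics/{n}0.png",c["color"][:,:,::-1]); print(n,c["K"],c["dist_coeffs"],c["position"],c["orientation"])
E
```

```text
pics
{'clock': 0.0, 'joint_pos': [1.511, 0.386, 0.007, -0.001, -1.194, -0.259], 'qd': [0.001, 0.001, -0.002, 0.001, -0.001, -0.001], 'tau': [0.001, -39.067, 18.74, 4.22, 0.011, -0.0], 'ee_pos': [0.196, 0.593, 0.291], 'tool_rot': [3.139, -0.0, -0.319], 'ft_force': [0.156, -0.181, -0.023], 'torque': [-0.019, 0.025, -0.043], 'grasp_force': 0.0, 'opening': 0.087}
side [[372.90799745   0.         322.49423165]
 [  0.         372.90799745 198.29700753]
 [  0.           0.           1.        ]] [0.01118169 0.         0.         0.         0.        ] [0.03093544 0.05781884 0.70670052] [ 0.71791998  0.00451287 -1.48049783]
top [[381.00097493   0.         317.98165027]
 [  0.         381.00097493 199.81231995]
 [  0.           0.           1.        ]] [-0.03962961  0.          0.          0.          0.        ] [0.48509635 0.15248507 0.96574356] [ 0.1257877  -0.05701838 -1.55047253]
```

View pics/side0.png

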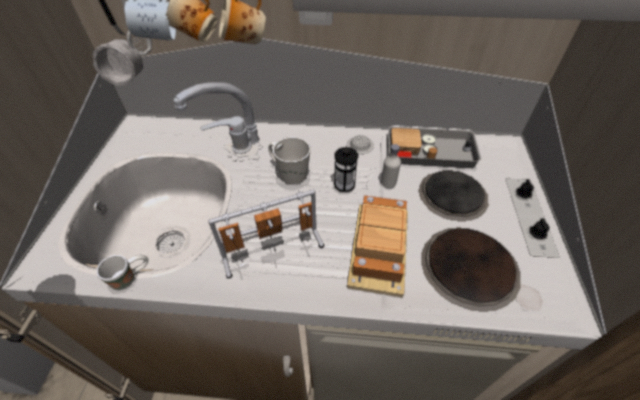

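View pics/top0.png

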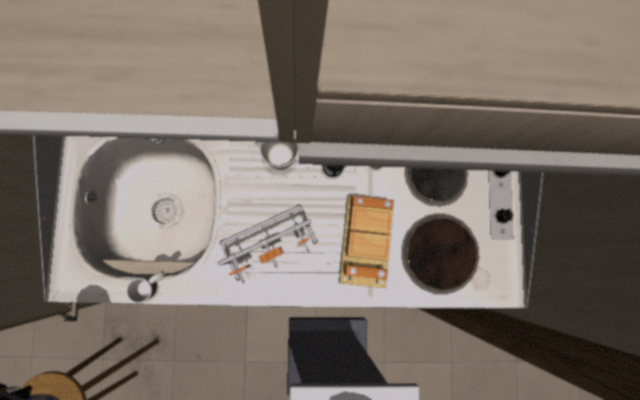

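The side view shows the rail at about (265,230) with pieces at (232,237), (268,222) and (306,216), and the jig at (380,245). In the top view the rail is at (268,235) and the jig at (367,240). I'll enlarge both.

```bash
python3 - <<'E'
import cv2,numpy as np
s=cv2.imread("pics/side0.png");t=cv2.imread("pics/top0.png")
def cr(i,x,y,w,h,f): return cv2.resize(i[y:y+h,x:x+w],None,fx=f,fy=f,interpolation=cv2.INTER_CUBIC)
a=np.hstack([cr(s,205,185,130,100,3),cr(t,215,195,130,100,3)])
b=np.hstack([cr(s,340,190,130,100,3),cr(t,300,190,130,100,3)])
cv2.imwrite("pics/m0.png",np.vstack([a,b]))
E
```

```text
(no output)
```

View pics/m0.png

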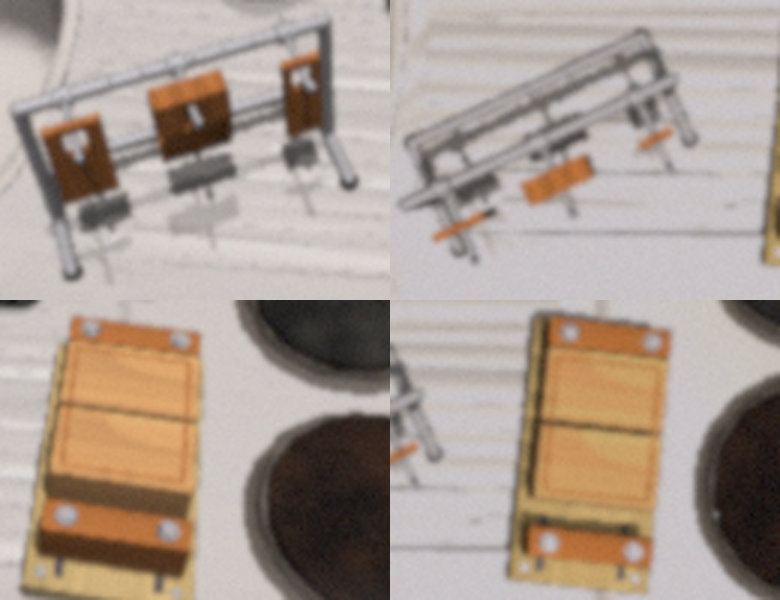

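The montage shows the wide packer on the left hook (y=+76), the wedge in the middle and the narrow packer on the right. The split is open, and the near gap sits behind the near cleat. I'll cast rays from the picked corners for a first pose.

```bash
cat > h.py <<'E'
import cv2,numpy as np
from scipy.spatial.transform import Rotation as R
from plant import arm
def ray(c,px):
    p=cv2.undistortPoints(np.array(px,float).reshape(-1,1,2),np.array(c["K"]),np.array(c["dist_coeffs"])).reshape(-1,2)
    d=np.c_[p[:,0],-p[:,1],-np.ones(len(p))]
    return np.array(c["position"]),R.from_euler("xyz",c["orientation"]).apply(d)
def onz(c,px,z):
    o,d=ray(c,px); return o+d*((z-o[2])/d[:,2])[:,None]
def proj(c,P):
    P=np.atleast_2d(P)-np.array(c["position"]); q=R.from_euler("xyz",c["orientation"]).inv().apply(P)*[1,-1,-1]
    return cv2.projectPoints(q,np.zeros(3),np.zeros(3),np.array(c["K"]),np.array(c["dist_coeffs"]))[0].reshape(-1,2)
def grab(n,f):
    c=arm.capture(n); cv2.imwrite("pics/"+f,c["color"][:,:,::-1]); return c
E
python3 - <<'E'
from h import *
np.set_printoptions(precision=4,suppress=True)
t=arm.capture("top"); s=arm.capture("side")
def T(x,y,ox,oy): return [ox+x/3,oy+y/3]
top=lambda x,y,:T(x-390,y,215,195)
tj=lambda x,y:T(x-390,y-300,300,190)
sr=lambda x,y:T(x,y,205,185)
sj=lambda x,y:T(x,y-300,340,190)
print("bar",onz(t,[top(402,203),top(680,80)],.138))
print("wedge top corners", onz(t,[top(522,182),top(588,155),top(597,177),top(530,202)],.1435))
print("wide top", onz(t,[top(434,238),top(498,212)],.1435)); print("narrow",onz(t,[top(640,147),top(673,131)],.1435))
print("side wide",onz(s,[sr(43,130),sr(103,117)],.1435),"narrow",onz(s,[sr(283,63),sr(322,54)],.1435),"wedge",onz(s,[sr(150,97),sr(228,78)],.1435))
print("top: far cleat far L R",onz(t,[tj(550,318),tj(671,327)],.056))
print("split",onz(t,[tj(543,418),tj(658,430)],.056))
print("block near edge",onz(t,[tj(533,494),tj(653,506)],.056))
print("near cleat inner",onz(t,[tj(530,530),tj(651,540)],.056), "outer",onz(t,[tj(528,556),tj(648,567)],.056))
print("side far cleat",onz(s,[sj(72,318),sj(201,332)],.056),"split",onz(s,[sj(60,404),sj(195,420)],.056))
print("block near",onz(s,[sj(50,480),sj(190,496)],.056),"cleat inner",onz(s,[sj(45,502),sj(190,520)],.056),"outer",onz(s,[sj(38,530),sj(188,545)],.056))
E
```

```text
bar [[0.4505 0.3153 0.138 ]
 [0.5426 0.1202 0.138 ]]
wedge top corners [[0.4671 0.2307 0.1435]
 [0.4872 0.1847 0.1435]
 [0.4718 0.1779 0.1435]
 [0.4533 0.2246 0.1435]]
wide top [[0.4269 0.2907 0.1435]
 [0.4458 0.2468 0.1435]]
narrow [[0.4936 0.1479 0.1435]
 [0.5055 0.1246 0.1435]]
side wide [[0.4295 0.2906 0.1435]
 [0.4427 0.2557 0.1435]] narrow [[0.4966 0.1484 0.1435]
 [0.5065 0.1237 0.1435]] wedge [[0.4611 0.2295 0.1435]
 [0.4809 0.1823 0.1435]]
top: far cleat far L R [[ 0.613   0.0172  0.056 ]
 [ 0.6085 -0.0822  0.056 ]]
split [[ 0.5321  0.0221  0.056 ]
 [ 0.5246 -0.0712  0.056 ]]
block near edge [[ 0.4717  0.0295  0.056 ]
 [ 0.4639 -0.0671  0.056 ]]
near cleat inner [[ 0.4434  0.0315  0.056 ]
 [ 0.4371 -0.0654  0.056 ]] outer [[ 0.4231  0.0329  0.056 ]
 [ 0.4159 -0.063   0.056 ]]
side far cleat [[ 0.6121  0.0164  0.056 ]
 [ 0.6062 -0.0823  0.056 ]] split [[ 0.5277  0.0236  0.056 ]
 [ 0.5218 -0.0731  0.056 ]]
block near [[ 0.4616  0.0289  0.056 ]
 [ 0.457  -0.0662  0.056 ]] cleat inner [[ 0.4436  0.0318  0.056 ]
 [ 0.4381 -0.0653  0.056 ]] outer [[ 0.4215  0.0357  0.056 ]
 [ 0.4189 -0.063   0.056 ]]
```

Emit:
drive_tool --increments '[[[0.93, 1, 0, 0, 0], [0.93, 1, 0, 0, 0], [0.93, 1, 0, 0, 0], [0.93, 1, 0, 0, 0], [0.93, 1, 0, 0, 0], [0.93, 1, 0, 0, 0], [0.93, 1, 0, 0, 0], [0.93, 1, 0, 0, 0], [0.93, 1, 0, 0, 0], [0.93, 1, 0, 0, 0], [0.93, 1, 0, 0, 0], [0.93, 1, 0, 0, 0]]]'

```text
clock: 1.2
ee_pos: [0.367, 0.2195, 0.2924]
tool_rot: [-3.141, -0.0, -0.318]
ft_force: [0.4, 0.3, -0.4]
opening: 0.0872
grasp_force: 0.0
```

Emit:
drive_tool --increments '[[[0, 0.87, 0, 0, 0], [0, 0, 0, -1, 0], [0, 0, 0, -1, 0], [0, 0, 0, -1, 0], [0, 0, 0, -1, 0], [0, 0, 0, -1, 0], [0, 0, 0, -1, 0], [0, 0, 0, -1, 0], [0, 0, 0, -1, 0], [0, 0, 0, -0.7, 0], [0, 0, 0, 0, 0], [0, 0, 0, 0, 0]]]'

```text
clock: 2.2
ee_pos: [0.3599, 0.2004, 0.2922]
tool_rot: [-3.142, 0.0, 0.439]
ft_force: [-0.2, 0.6, 0.5]
opening: 0.087
grasp_force: 0.0
```

```bash
python3 - <<'E'
from h import *
c=grab("wrist","w1.png"); s=arm.observe(); print(s["ee_pos"],s["tool_rot"],s["joint_pos"],c["position"],c["orientation"],c["K"],c["dist_coeffs"],s["clock"],s["ft_force"])
E
```

```text
[0.35989278 0.20044428 0.29222138] [-3.14157246e+00  6.61215615e-05  4.38797831e-01] [ 9.06504629e-01  1.14411429e-02 -4.73090804e-01 -5.40607529e-05
 -1.08631430e+00  1.10311471e+00] [0.42530704 0.23090821 0.38459796] [-2.70932977e-01  3.28151879e-04 -1.13164469e+00] [[319.81583586   0.         317.06683695]
 [  0.         319.81583586 200.49424767]
 [  0.           0.           1.        ]] [-0.05301608  0.          0.          0.          0.        ] 2.25 [-0.48045769  0.03159908  0.09040473]
```

View pics/w1.png

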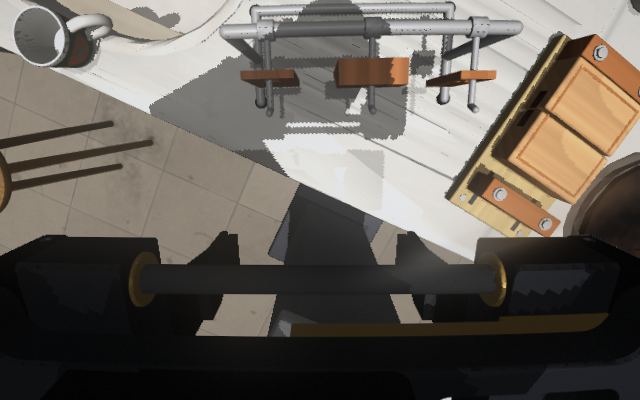

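The wrist view shows the three hanging pieces at about (270,75), (372,72) and (465,77), and the jig at the right with the near cleat at (515,200). I'll enlarge the pieces, since the visible faces need telling apart.

```bash
python3 - <<'E'
import cv2,numpy as np
s=cv2.imread("pics/w1.png")
f=lambda x,y,w,h:cv2.resize(s[y:y+h,x:x+w],(w*3,h*3),interpolation=cv2.INTER_CUBIC)
a=f(225,0,265,120)[:, :795]; b=f(430,20,210,100)
b=cv2.resize(s[30:130+110,440:640],None,fx=1.1,fy=1.1)
cv2.imwrite("pics/m1.png",np.vstack([f(225,20,265,100)[:,:795]]))
E
```

```text
(no output)
```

View pics/m1.png

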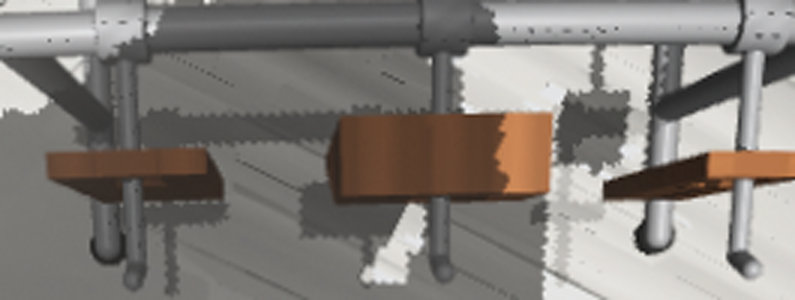

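The crop shows the wide packer's top spanning columns 242–294 at row 75, the wedge's top 338–409 at rows 58–84, and the narrow packer's top starting at column 461, row 75. Now I'll compute positions and plan the view of the jig.

```bash
python3 - <<'E'
from h import *
np.set_printoptions(precision=4,suppress=True)
c=arm.capture("wrist"); im=c["color"]
hsv=cv2.cvtColor(im,cv2.COLOR_RGB2HSV); m=cv2.inRange(hsv,(3,110,60),(20,255,255)); 
n,l,st,ce=cv2.connectedComponentsWithStats(m[:110,200:520])
for a in st[1:]:
    if a[4]>100: print(a+[200,0,0,0,0])
W=onz(c,[[338.5,58],[409,57.5],[407.5,83.5],[338.5,85]],.1435); print("wedge",W,W.mean(0))
d=W[0]+W[3]-W[1]-W[2]; print("yaw",np.arctan2(-d[0],d[1]))
print("wide",onz(c,[[241,75.5],[294.5,74.5]],.1435)); print("narrow",onz(c,[[461,75],[495.5,74.5]],.1435))
b=onz(c,[[225,32],[480,27.5]],.138);print("bar",b,np.arctan2(-(b[0]-b[1])[0],(b[0]-b[1])[1]))
E
```

```text
[ 338   58   71   29 1857]
[242  70  52   9 405]
[435  70  61  16 400]
wedge [[0.4652 0.2331 0.1435]
 [0.4871 0.1884 0.1435]
 [0.4712 0.1808 0.1435]
 [0.4489 0.2251 0.1435]] [0.4681 0.2069 0.1435]
yaw 0.4603585331714728
wide [[0.4253 0.291  0.1435]
 [0.442  0.2566 0.1435]]
narrow [[0.4933 0.1488 0.1435]
 [0.505  0.1261 0.1435]]
bar [[0.4479 0.3139 0.138 ]
 [0.529  0.151  0.138 ]] 0.4620572523972352
```

Emit:
drive_tool --increments '[[[0, 0, 0, 1, 0], [0, 0, 0, 1, 0], [0, 0, 0, 1, 0], [0, 0, 0, 1, 0], [0, 0, 0, 1, 0], [0, 0, 0, 0.9, 0]]]'

```text
clock: 2.8
ee_pos: [0.3599, 0.2005, 0.2922]
tool_rot: [3.142, 0.0, -0.08]
ft_force: [-0.2, 0.6, 0.6]
opening: 0.0872
grasp_force: 0.0
```

Emit:
drive_tool --increments '[[[0.16, 0.97, 0, 0, 0], [0.16, 0.97, 0, 0, 0], [0.16, 0.97, 0.2, 0, 0], [0.16, 0.97, 0.5, 0, 0], [0.16, 0.97, 0.6, 0, 0], [0.16, 0.97, 0.6, 0, 0], [0.16, 0.97, 0.6, 0, 0], [0.16, 0.97, 0.6, 0, 0], [0.16, 0.97, 0.5, 0, 0], [0, 0, 0, 0, 0], [0, 0, 0, 0, 0]]]'

```text
clock: 3.72
ee_pos: [0.3794, -0.0208, 0.2017]
tool_rot: [3.141, 0.002, -0.078]
ft_force: [0.1, -0.1, 0.4]
opening: 0.0869
grasp_force: 0.0
```

```bash
python3 - <<'E'
from h import *
c=grab("wrist","w2.png"); s=arm.observe(); print(s["ee_pos"],s["tool_rot"],s["joint_pos"],c["position"],c["orientation"],s["clock"],s["ft_force"])
im=cv2.imread("pics/w2.png"); cv2.imwrite("pics/w2c.png",cv2.resize(im[0:240,180:460],None,fx=2.5,fy=2.5,interpolation=cv2.INTER_CUBIC))
E
```

```text
[ 0.37987934 -0.0200236   0.20232359] [ 3.14143124e+00 -1.31705336e-04 -7.61344807e-02] [ 3.81007380e-01  6.12133894e-02 -6.81918609e-01  2.75652072e-04
 -8.27617410e-01  1.11346794e+00] [ 0.45164957 -0.02714963  0.29397395] [-2.72669904e-01 -2.65333036e-04 -1.64831335e+00] 3.7667 [-0.37802284 -0.30788601  0.115712  ]
```

View pics/w2c.png

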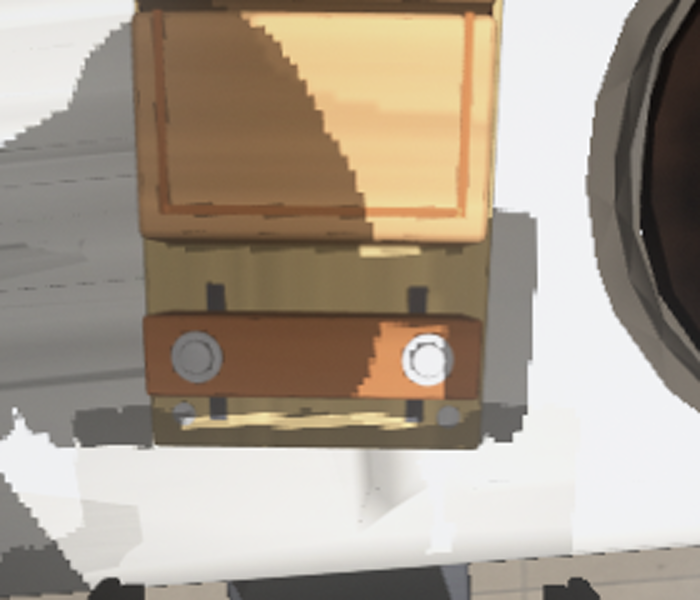

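The crop shows the block's gap edge at crop rows 237–243, the near cleat's inner edge at about 314–320 and the outer at about 396, with columns about 145–490. I'll get sub-pixel rows from intensity profiles.

```bash
python3 - <<'E'
from h import *
np.set_printoptions(precision=4,suppress=True,linewidth=200)
im=cv2.imread("pics/w2.png")
for a,b in [(245,255),(285,300),(352,362)]:
    p=im[:,a:b].astype(float).mean(1)
    print(a,b)
    for r in list(range(90,102))+list(range(120,132))+list(range(153,162)): print(r,p[r].astype(int),end="; ")
    print()
p=im[0:12,285:300].astype(int).mean(1).astype(int);print(p.tolist())
p=im[60:70,230:245].astype(int).mean(0).astype(int);print(p.tolist())
p=im[60:70,370:386].astype(int).mean(0).astype(int);print(p.tolist())
E
```

```text
245 255
90 [ 73 101 132]; 91 [ 72 101 131]; 92 [ 67  93 121]; 93 [ 62  85 110]; 94 [ 57  78 100]; 95 [45 59 74]; 96 [42 55 68]; 97 [49 66 78]; 98 [61 84 96]; 99 [ 72 100 115]; 100 [ 74 103 118]; 101 [ 75 104 120]; 120 [ 76 105 120]; 121 [ 76 104 120]; 122 [ 76 105 120]; 123 [ 72  99 114]; 124 [54 72 88]; 125 [40 51 67]; 126 [45 61 87]; 127 [ 50  71 103]; 128 [ 52  74 108]; 129 [ 52  75 109]; 130 [ 53  75 109]; 131 [ 53  75 110]; 153 [ 60  83 118]; 154 [ 62  83 119]; 155 [ 62  84 119]; 156 [ 63  85 122]; 157 [ 60  80 113]; 158 [ 63  81 101]; 159 [ 80 106 120]; 160 [ 80 104 117]; 161 [ 93 111 121]; 
285 300
90 [ 71 102 135]; 91 [ 70 101 134]; 92 [ 67  97 128]; 93 [ 59  85 112]; 94 [ 56  80 106]; 95 [47 66 87]; 96 [37 53 69]; 97 [41 58 73]; 98 [49 69 83]; 99 [57 80 95]; 100 [ 68  96 112]; 101 [ 75 106 124]; 120 [ 76 107 124]; 121 [ 76 107 124]; 122 [ 76 107 124]; 123 [ 76 107 124]; 124 [55 77 94]; 125 [38 53 71]; 126 [38 53 74]; 127 [45 65 95]; 128 [ 48  72 107]; 129 [ 49  73 108]; 130 [ 49  73 108]; 131 [ 50  73 108]; 153 [ 59  82 118]; 154 [ 59  82 118]; 155 [ 59  83 118]; 156 [ 59  8
[... 718 characters left out ...]
65, 85], [48, 69, 90], [49, 71, 93], [51, 72, 95], [66, 95, 125], [112, 161, 205], [139, 194, 233], [152, 212, 235], [154, 214, 235], [153, 214, 235], [150, 209, 232], [148, 206, 229]]
[[129, 133, 136], [129, 133, 135], [129, 133, 136], [124, 129, 133], [101, 111, 121], [72, 95, 120], [74, 100, 128], [77, 104, 133], [77, 105, 135], [77, 105, 134], [76, 104, 135], [76, 105, 135], [73, 101, 131], [63, 88, 122], [55, 78, 114]]
[[150, 207, 239], [151, 207, 238], [151, 206, 238], [148, 204, 238], [133, 185, 229], [121, 169, 211], [118, 162, 189], [149, 192, 213], [207, 211, 214], [242, 241, 241], [243, 241, 241], [242, 241, 241], [242, 241, 241], [242, 241, 241], [242, 241, 241], [242, 241, 241]]
```

```bash
python3 - <<'E'
from h import *
np.set_printoptions(precision=4,suppress=True,linewidth=200)
c=arm.capture("wrist")
def L(n,px,z):
    P=onz(c,px,z); d=P[0]-P[-1]; print(n,P[:,:2].tolist(),"yaw",np.arctan2(-d[0],d[1])); return P
a=L("block top",[[250,95.2],[292,95.5],[357,96.2]],.056)
b=L("block bot",[[250,97.8],[292,99],[357,99.]],.018)
e=L("cleat in top",[[250,126],[292,126.5],[357,127]],.056)
f=L("cleat in bot",[[250,124],[292,124.3],[357,125.2]],.018)
g=L("cleat out top",[[250,158],[292,158.5],[357,159.5]],.056)
L("block split edge",[[245,4.5],[292,5]],.056)
L("block left top",[[235,65],[234,65]],.056);L("right",[[377,65],[378,65]],.056)
u=np.array([np.cos(.07),-np.sin(.07),0])
for p,q in [(a,e),(b,f),(a,g),(e,g)]: print(((p-q)@u)*1e3)
E
```

```text
block top [[0.4675080563935751, 0.02078305780916081], [0.4648795671089981, -0.00917924759069947], [0.46092401909001823, -0.05545247809174812]] yaw -0.08615064350976864
block bot [[0.46790628305651616, 0.02852972908862262], [0.4641415058951738, -0.0061974094098277074], [0.46010276006373635, -0.059993133583894166]] yaw -0.08792534555232534
cleat in top [[0.44602764936700845, 0.023492655568824364], [0.4432379981365568, -0.00713232289483318], [0.4393178343508543, -0.05445785443571133]] yaw -0.0858662296718619
cleat in bot [[0.44671867303096313, 0.03120286443986242], [0.44365182174668355, -0.004259064226870196], [0.43878523415670984, -0.059012265527248704]] yaw -0.08771347691493302
cleat out top [[0.4227025209333769, 0.026490029576274686], [0.41988289238055576, -0.004902981868211417], [0.4154711767929536, -0.053393147707651745]] yaw -0.09027793208111193
block split edge [[0.5267014082231847, 0.01702894914936621], [0.5236724297645532, -0.014632809224949295]] yaw -0.09537652010117748
block left top [[0.4886774884684493, 0.028816070410761195], [0.4887390115670809, 0.02951997720209984]] yaw 3.0544118623567678
right [[0.4809901860133747, -0.07045377325716713], [0.4809428240261641, -0.07115514514072804]] yaw -0.06742527709905596
[21.6173 21.7317 21.6228]
[21.3227 20.5751 21.3339]
[45.095  45.1856 45.4856]
[23.4777 23.4538 23.8627]
```

Summary: jig yaw is about -0.088 and the present gap about 21.5 mm. With the split open 2–4 mm, the shut gap is about 24–25 mm, so both packers are needed. Going over the narrow packer first, fingers partly closed.

Emit:
drive_tool --increments '[[[0, 0, -1, 0, 0.45], [0.6, -0.9, -1, 0, 0.45], [0.6, -0.9, -0.32, 0, 0.45], [0.6, -0.9, 0, 0, 0.45], [0.6, -0.9, 0, 0, 0.45], [0.6, -0.9, 0, 0, 0.45], [0.6, -0.9, 0, 0, 0.45], [0.69, -0.9, 0, 0, 0.45], [0, -0.32, 0, 0, 0.45]]]'

```text
clock: 4.57
ee_pos: [0.5017, 0.1413, 0.261]
tool_rot: [-3.14, -0.004, -0.071]
ft_force: [1.1, 0.1, 1.0]
opening: 0.0487
grasp_force: 0.0
```

Emit:
drive_tool --increments '[[[0, 0, 0, -1, 0.45], [0, 0, 0, -1, 0.45], [0, 0, 0, -1, 0.45], [0, 0, 0, -1, 0.45], [0, 0, 0, -1, 0.45], [0, 0, 0, -1, 0.45], [0, 0, 0, -0.08, 0.45], [0, 0, 0, 0, 0.45], [0, 0, 0, 0, 0.45]]]'

```text
clock: 5.32
ee_pos: [0.4987, 0.1378, 0.2607]
tool_rot: [-3.141, -0.001, 0.455]
ft_force: [0.9, -0.1, -0.7]
opening: 0.0476
grasp_force: 0.0
```

```bash
python3 - <<'E'
from h import *
np.set_printoptions(precision=4,suppress=True)
c=grab("wrist","w3.png"); s=arm.observe(); print(s["ee_pos"],s["tool_rot"],s["opening"],c["position"],c["orientation"])
p=np.array(s["ee_pos"]);y=s["tool_rot"][2]
print(proj(c,[[.4995,.137,.1435],[.468,.207,.1435],[p[0],p[1],p[2]-.07]]))
E
```

```text
[0.4987 0.1377 0.2606] [-3.1415 -0.0006  0.4553] 0.04777695970296074 [0.5635 0.1693 0.3531] [-0.27    0.0004 -1.1152]
[[318.4333 219.6167]
 [207.8723 216.0486]
 [317.034  247.9922]]
```

View pics/w3.png

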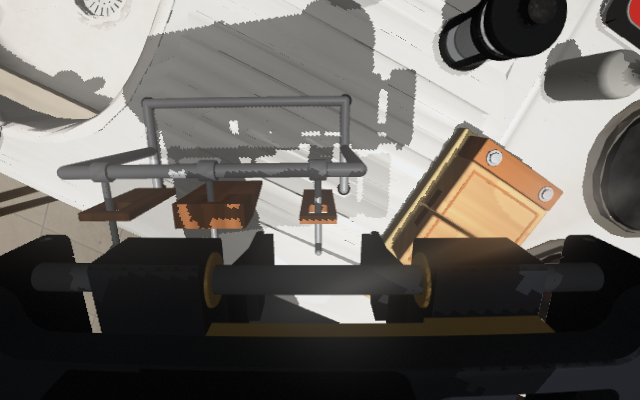

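The wrist view shows the narrow packer's top at columns 301–337, row about 221, matching the predicted (318,220). Both fingers are clear of the wedge. Descending and gripping.

Emit:
drive_tool --increments '[[[0, 0, 0.6, 0, 0.45], [0, 0, 0.6, 0, 0.45], [0, 0, 0.6, 0, 0.45], [0, 0, 0.6, 0, 0.45], [0, 0, 0.5, 0, 0.45], [0, 0, 0.22, 0, 0.45], [0, 0, 0, 0, 0.45], [0, 0, 0, 0, 1], [0, 0, 0, 0, 1], [0, 0, 0, 0, 1], [0, 0, 0, 0, 1], [0, 0, 0, 0, 1]]]' --grip_force 20

```text
clock: 6.37
ee_pos: [0.4991, 0.1374, 0.1829]
tool_rot: [-3.142, -0.001, 0.456]
ft_force: [-0.1, -0.3, 0.8]
opening: 0.0257
grasp_force: 20.0
```

Emit:
drive_tool --increments '[[[0, 0, -0.26, 0, 1], [0, 0, -0.26, 0, 1], [0, 0, 0, 0, 1], [-0.3, 0, 0, 0, 1], [-0.4, 0, 0, 0, 1], [-0.5, 0, 0, 0, 1], [-0.6, 0, 0, 0, 1], [-0.6, 0, 0, 0, 1], [0, 0, -1, 0, 1], [0, 0, -1, 0, 1], [0, 0, 0, 0, 1], [0, 0, 0, 0, 1]]]'

```text
clock: 7.37
ee_pos: [0.4445, 0.1106, 0.2463]
tool_rot: [-3.141, -0.003, 0.456]
ft_force: [-1.0, 0.6, -0.7]
opening: 0.0257
grasp_force: 20.0
```

```bash
cat > go.py <<'E'
import sys
from h import *
s=arm.observe(); p=np.array(s["ee_pos"]);y=s["tool_rot"][2]
X,Y,Z,W=map(float,sys.argv[1:5]); d=np.array([X,Y])-p[:2]
print("clock",s["clock"],"pos",p.round(4),"yaw",round(y,4),"F",np.round(s["ft_force"],1),"open",s["opening"],"grip",s["grasp_force"])
f=lambda a:(d@[np.cos(a),np.sin(a)]/.025,d@[np.sin(a),-np.cos(a)]/.025)
print("now-frame %.2f %.2f  after-turn %.2f %.2f z %.2f turn %.2f"%(*f(y),*f(W),(p[2]-Z)/.025,-np.degrees(W-y)/5))
E
python3 go.py 0.4594 -0.020 0.245 -0.088
```

```text
clock 7.3667 pos [0.4445 0.1106 0.2463] yaw 0.4559 F [-1.   0.6 -0.7] open 0.02568611255875151 grip 19.999843421392143
now-frame -1.77 4.95  after-turn 1.05 5.15 z 0.05 turn 6.23
```

Emit:
drive_tool --increments '[[[0, 0, 0, 1, 1], [0, 0, 0, 1, 1], [0, 0, 0, 1, 1], [0, 0, 0, 1, 1], [0, 0, 0, 1, 1], [0, 0, 0, 1, 1], [0, 0, 0, 0.24, 1], [0, 0, 0, 0, 1]]]'

```text
clock: 8.03
ee_pos: [0.4442, 0.1104, 0.2442]
tool_rot: [3.14, 0.002, -0.088]
ft_force: [-0.4, -0.1, -0.6]
opening: 0.0258
grasp_force: 20.0
```

```bash
python3 go.py 0.456 -0.0182 0.17 -0.088
```

```text
clock 8.0333 pos [0.4442 0.1104 0.2442] yaw -0.0876 F [-0.4 -0.1 -0.6] open 0.025751531638527534 grip 20.000572758726776
now-frame 0.92 5.08  after-turn 0.92 5.08 z 2.97 turn 0.00
```

Emit:
drive_tool --increments '[[[0.16, 0.85, 0, 0, 1], [0.16, 0.85, 0, 0, 1], [0.15, 0.85, 0, 0, 1], [0.15, 0.85, 0, 0, 1], [0.15, 0.85, 0, 0, 1], [0.15, 0.83, 0, 0, 1], [0, 0, 0.7, 0, 1], [0, 0, 0.7, 0, 1], [0, 0, 0.6, 0, 1], [0, 0, 0.2, 0, 1], [0, 0, 0, 0, 1], [0, 0, 0, 0, 1]]]'

```text
clock: 9.03
ee_pos: [0.4569, -0.0176, 0.1904]
tool_rot: [3.141, 0.0, -0.087]
ft_force: [-0.5, 0.1, 0.6]
opening: 0.0257
grasp_force: 20.0
```

```bash
python3 - <<'E'
from h import *
c=arm.capture("wrist");s=arm.capture("side"); st=arm.observe(); print(st["ee_pos"],st["tool_rot"],st["clock"])
p=np.array(st["ee_pos"]); print(proj(c,[p-[0,0,.039]]),proj(s,[p-[0,0,.039],p-[0,0,.1174]]))
a=cv2.resize(c["color"][100:300,220:420],None,fx=2,fy=2); b=cv2.resize(s["color"][180:280,330:430],None,fx=4,fy=4)
cv2.imwrite("pics/m2.png",np.hstack([a,b])[:,:,::-1])
E
```

```text
[ 0.45729641 -0.01744749  0.19110672] [-3.14113944e+00 -1.77513035e-03 -8.73488435e-02] 9.1333
[[314.94335994 276.04958989]] [[384.96279955 225.12455019]
 [380.23407003 248.6309203 ]]
```

View pics/m2.png

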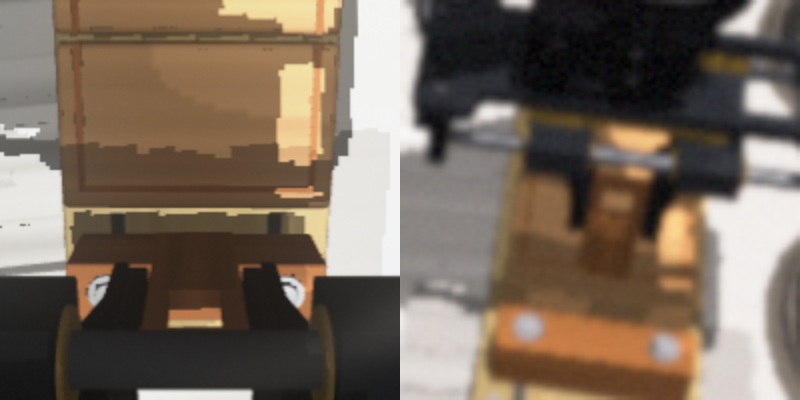

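The left panel (wrist) shows the packer held square, with its lower far edge at about crop row 234 (image row 217) and the block's gap edge at about row 203. The right panel shows it upright between block and cleat. Checking the offset in the hand.

```bash
python3 - <<'E'
from h import *
np.set_printoptions(precision=4,suppress=True)
c=arm.capture("wrist"); st=arm.observe(); p=np.array(st["ee_pos"]); print(p)
im=c["color"]; cv2.imwrite("pics/w4.png",im[:,:,::-1])
print([(r,im[r,308:322].mean(0).astype(int).tolist()) for r in range(196,226)])
print(onz(c,[[315,203]],.056), proj(c,[p+[.003,0,-.1174],p+[-.003,0,-.1174]]))
for r in (214,216,218,220): print(r,onz(c,[[315,r]],p[2]-.1174))
E
```

```text
[ 0.4573 -0.0175  0.1912]
[(196, [83, 58, 39]), (197, [93, 71, 50]), (198, [92, 69, 49]), (199, [91, 69, 49]), (200, [90, 68, 48]), (201, [89, 67, 48]), (202, [86, 66, 47]), (203, [80, 61, 44]), (204, [138, 116, 81]), (205, [206, 182, 130]), (206, [205, 182, 130]), (207, [126, 110, 78]), (208, [87, 75, 53]), (209, [87, 75, 53]), (210, [87, 74, 53]), (211, [87, 74, 53]), (212, [87, 74, 53]), (213, [87, 75, 53]), (214, [87, 74, 53]), (215, [86, 74, 53]), (216, [60, 43, 30]), (217, [58, 40, 28]), (218, [58, 40, 28]), (219, [58, 40, 28]), (220, [58, 40, 28]), (221, [57, 40, 28]), (222, [58, 40, 28]), (223, [58, 40, 28]), (224, [58, 40, 28]), (225, [58, 40, 28])]
[[ 0.4649 -0.0172  0.056 ]] [[315.813  216.3879]
 [316.572  224.5572]]
214 [[ 0.462  -0.0171  0.0738]]
216 [[ 0.4606 -0.0169  0.0738]]
218 [[ 0.4591 -0.0168  0.0738]]
220 [[ 0.4577 -0.0167  0.0738]]
```

Emit:
drive_tool --increments '[[[0, 0, 0.4, 0, 1], [0, 0, 0.4, 0, 1], [0, 0, 0.4, 0, 1], [0, 0, 0.4, 0, 1], [0, 0, 0.4, 0, 1], [0, 0, 0.18, 0, 1], [0, 0, 0, 0, 1], [0.06, 0, 0, 0, 1], [0.06, 0, 0, 0, 1], [0.06, 0, 0, 0, 1], [0.06, 0, 0, 0, 1], [0, 0, 0, 0, 1]]]' --grip_force 40

```text
clock: 10.18
ee_pos: [0.4628, -0.0183, 0.1359]
tool_rot: [3.142, 0.0, -0.089]
ft_force: [-0.6, -0.7, 0.0]
opening: 0.0252
grasp_force: 40.0
```

Emit:
drive_tool --increments '[[[0, 0, 0.03, 0, 1], [0, 0, 0.03, 0, 1], [0, 0, 0, 0, 1]]]'

```text
clock: 10.43
ee_pos: [0.4631, -0.0182, 0.1354]
tool_rot: [3.141, -0.001, -0.088]
ft_force: [-3.6, 0.2, 8.5]
opening: 0.0248
grasp_force: 40.0
```

Emit:
drive_tool --increments '[[[0, 0, 0, 0, 0.62], [0, 0, 0, 0, 0.55], [0, 0, 0, 0, 0.5], [0, 0, 0, 0, 0.5], [0, 0, 0, 0, 0.5], [0, 0, -0.3, 0, 0.5], [0, 0, -0.6, 0, 0.5], [0, 0, -1, 0, 0.5], [0, 0, -1, 0, 0.5], [0, 0, -1, 0, 0.5], [0, 0, -1, 0, 0.5], [0, 0, 0, 0, 0.5]]]' --grip_force 20

```text
clock: 11.43
ee_pos: [0.4652, -0.0179, 0.2625]
tool_rot: [-3.139, -0.011, -0.087]
ft_force: [0.2, 0.2, 0.1]
opening: 0.0438
grasp_force: 0.0
```

```bash
python3 - <<'E'
from h import *
np.set_printoptions(precision=4,suppress=True)
c=grab("wrist","w5.png");s=arm.capture("side"); st=arm.observe(); print(st["ee_pos"],st["tool_rot"],st["clock"])
a=cv2.resize(c["color"][130:290,220:420],None,fx=2,fy=2); b=cv2.resize(s["color"][180:280,330:430],None,fx=3.2,fy=3.2)
cv2.imwrite("pics/m3.png",np.hstack([a,b])[:,:,::-1])
print(proj(c,[[.4631,-.0182,.096]]),proj(s,[[.4631,-.0182,.096]]))
E
python3 go.py 0.4340 0.2728 0.26 0.455
```

```text
[ 0.4629 -0.0181  0.2581] [-3.1402 -0.0028 -0.0885] 11.5333
[[317.3874 205.5863]] [[381.8433 239.9299]]
clock 11.5333 pos [ 0.4629 -0.0181  0.2581] yaw -0.0885 F [ 0.   0.1 -1.1] open 0.04361795410953316 grip 0.0
now-frame -2.18 -11.49  after-turn 4.08 -10.96 z -0.08 turn -6.23
```

View pics/m3.png

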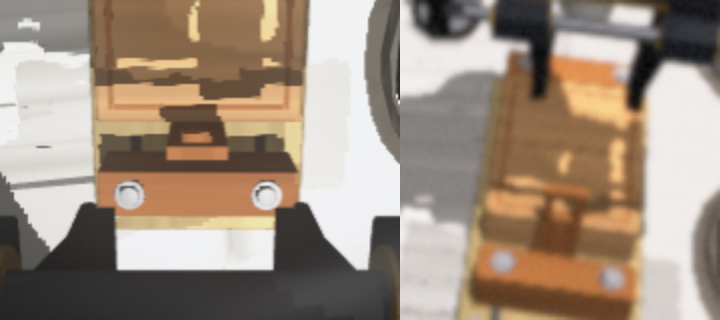

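The left panel shows the narrow packer standing in the gap against the block, top at image row about 206 where 205.6 was predicted, so it is upright. The side panel agrees. Now the wide packer.

Emit:
drive_tool --increments '[[[-0.18, -0.96, 0, 0, 0.33], [-0.18, -0.96, 0, 0, 0.33], [-0.18, -0.96, 0, 0, 0.33], [-0.18, -0.96, 0, 0, 0.33], [-0.18, -0.96, 0, 0, 0.33], [-0.18, -0.96, 0, 0, 0.33], [-0.18, -0.96, 0, 0, 0.33], [-0.18, -0.96, 0, 0, 0.33], [-0.18, -0.96, 0, 0, 0.33], [-0.18, -0.96, 0, 0, 0.33], [-0.18, -0.96, 0, 0, 0.33], [-0.2, -0.97, 0, 0, 0.33]]]'

```text
clock: 12.53
ee_pos: [0.4331, 0.2744, 0.2554]
tool_rot: [3.139, 0.002, -0.089]
ft_force: [-0.3, 0.6, -0.5]
opening: 0.0585
grasp_force: 0.0
```

Emit:
drive_tool --increments '[[[0, 0, 0, -1, 0.33], [0, 0, 0, -1, 0.33], [0, 0, 0, -1, 0.33], [0, 0, 0, -1, 0.33], [0, 0, 0, -1, 0.33], [0, 0, 0, -1, 0.33], [0, 0, 0, -0.23, 0.33], [0, 0, 0, 0, 0.33], [0, 0, 0, 0, 0.33]]]'

```text
clock: 13.28
ee_pos: [0.4336, 0.2735, 0.2561]
tool_rot: [3.141, 0.001, 0.453]
ft_force: [-0.6, 0.5, 0.4]
opening: 0.0582
grasp_force: 0.0
```

```bash
python3 - <<'E'
from h import *
np.set_printoptions(precision=4,suppress=True)
c=grab("wrist","w6.png"); m=cv2.inRange(cv2.cvtColor(c["color"],cv2.COLOR_RGB2HSV),(3,110,40),(20,255,255))
n,l,st,ce=cv2.connectedComponentsWithStats(m)
for a in st[1:]:
    if a[4]>150: print(a)
print(proj(c,[[.4333,.2738,.1435],[.4333,.2738,.0655],[.468,.207,.1435]]))
E
python3 go.py 0.4333 0.2738 0.1828 0.455
```

```text
[ 549  142   91  118 2775]
[   0  191   35   65 1053]
[445 207  18  24 245]
[288 219  55   6 161]
[412 222  27  10 200]
[183 254  20  53 484]
[432 270  20  38 327]
[ 229  315  345   22 4774]
[[316.0941 222.1972]
 [316.3259 193.6388]
 [426.6338 219.4149]]
clock 13.3333 pos [0.4337 0.2735 0.2563] yaw 0.4537 F [-0.   0.5 -0.3] open 0.05833686515476806 grip 0.0
now-frame -0.01 -0.02  after-turn -0.01 -0.02 z 2.94 turn -0.02
```

Emit:
drive_tool --increments '[[[0, 0, 0.6, 0, 0.33], [0, 0, 0.6, 0, 0.33], [0, 0, 0.6, 0, 0.33], [0, 0, 0.6, 0, 0.33], [0, 0, 0.4, 0, 0.33], [0, 0, 0.14, 0, 0.33], [0, 0, 0, 0, 0.33], [0, 0, 0, 0, 1], [0, 0, 0, 0, 1], [0, 0, 0, 0, 1], [0, 0, 0, 0, 1], [0, 0, 0, 0, 1]]]' --grip_force 30

```text
clock: 14.33
ee_pos: [0.4341, 0.2739, 0.1838]
tool_rot: [-3.141, -0.001, 0.455]
ft_force: [0.5, 0.3, 1.7]
opening: 0.0374
grasp_force: 30.0
```

Emit:
drive_tool --increments '[[[0, 0, -0.26, 0, 1], [0, 0, -0.26, 0, 1], [0, 0, 0, 0, 1], [-0.3, 0, 0, 0, 1], [-0.4, 0, 0, 0, 1], [-0.5, 0, 0, 0, 1], [-0.6, 0, 0, 0, 1], [-0.6, 0, 0, 0, 1], [0, 0, -1, 0, 1], [0, 0, -1, 0, 1], [0, 0, 0, 0, 1], [0, 0, 0, 0, 1]]]'

```text
clock: 15.33
ee_pos: [0.3794, 0.2472, 0.2473]
tool_rot: [-3.14, -0.002, 0.455]
ft_force: [-1.7, -0.5, -1.2]
opening: 0.0375
grasp_force: 30.0
```

Emit:
drive_tool --increments '[[[0, 0, 0, 1, 1], [0, 0, 0, 1, 1], [0, 0, 0, 1, 1], [0, 0, 0, 1, 1], [0, 0, 0, 1, 1], [0, 0, 0, 1, 1], [0, 0, 0, 0.23, 1], [0, 0, 0, 0, 1]]]'

```text
clock: 16.0
ee_pos: [0.3793, 0.2467, 0.2452]
tool_rot: [3.14, 0.002, -0.088]
ft_force: [-0.3, -0.1, -0.5]
opening: 0.0372
grasp_force: 30.0
```

```bash
python3 go.py 0.4515 -0.0178 0.191 -0.088
```

```text
clock 16.0 pos [0.3793 0.2467 0.2452] yaw -0.0875 F [-0.3 -0.1 -0.5] open 0.03717031724756799 grip 30.000487030483782
now-frame 3.80 10.29  after-turn 3.81 10.28 z 2.17 turn 0.01
```

Emit:
drive_tool --increments '[[[0.34, 0.93, 0, 0, 1], [0.34, 0.93, 0, 0, 1], [0.34, 0.93, 0, 0, 1], [0.35, 0.93, 0, 0, 1], [0.35, 0.94, 0, 0, 1], [0.35, 0.94, 0, 0, 1], [0.35, 0.94, 0, 0, 1], [0.35, 0.94, 0, 0, 1], [0.35, 0.94, 0, 0, 1], [0.35, 0.93, 0, 0, 1], [0.34, 0.93, 0, 0, 1], [0, 0, 0, 0, 1]]]'

```text
clock: 17.0
ee_pos: [0.4522, -0.0198, 0.2456]
tool_rot: [3.141, 0.001, -0.09]
ft_force: [0.4, -0.8, -0.5]
opening: 0.0374
grasp_force: 30.0
```

Emit:
drive_tool --increments '[[[0, 0, 0.4, 0, 1], [0, 0, 0, 0, 1], [0, 0, 0, 0, 1]]]'

```text
clock: 17.25
ee_pos: [0.4515, -0.0171, 0.2356]
tool_rot: [3.141, 0.002, -0.087]
ft_force: [0.4, 0.4, -0.6]
opening: 0.0373
grasp_force: 30.0
```

```bash
python3 - <<'E'
from h import *
np.set_printoptions(precision=4,suppress=True)
c=grab("wrist","w7.png"); st=arm.observe(); p=np.array(st["ee_pos"]); print(p,st["tool_rot"])
print("bottom far/near",proj(c,[p+[.003,0,-.118],p+[-.003,0,-.118]]).tolist(),"narrow top far/near",proj(c,[[.4661,-.0182,.096],[.4601,-.0182,.096]]).tolist())
im=c["color"]; 
for r in range(200,250,1): print(r,im[r,296:303].mean(0).astype(int).tolist(),im[r,312:318].mean(0).astype(int).tolist(),end=";")
E
python3 go.py 0.4515 -0.0178 0.1362 -0.088
```

```text
[ 0.4519 -0.0169  0.2361] [ 3.1412  0.0008 -0.0871]
bottom far/near [[315.23162585812554, 215.17829507803776], [315.9949170875573, 223.34884601462733]] narrow top far/near [[315.8660702482565, 191.5437802891371], [316.5670983413779, 199.25698799778698]]
200 [66, 49, 38] [64, 47, 35];201 [69, 50, 38] [66, 48, 36];202 [69, 50, 39] [66, 48, 36];203 [67, 50, 38] [65, 47, 36];204 [67, 49, 38] [65, 47, 36];205 [66, 49, 38] [65, 47, 35];206 [64, 48, 37] [63, 46, 36];207 [98, 67, 47] [88, 61, 43];208 [148, 98, 65] [143, 94, 62];209 [181, 120, 78] [180, 118, 76];210 [177, 117, 76] [176, 116, 74];211 [177, 117, 76] [175, 115, 74];212 [178, 118, 76] [177, 116, 75];213 [180, 119, 76] [179, 117, 75];214 [182, 120, 77] [180, 119, 75];215 [151, 100, 66] [152, 100, 65];216 [64, 48, 37] [63, 46, 35];217 [64, 48, 37] [62, 45, 35];218 [64, 47, 37] [62, 45, 35];219 [64, 48, 37] [63, 46, 35];220 [64, 47, 37] [62, 46, 35];221 [64, 47, 37] [63, 46, 35];222 [64, 48, 37] [62, 45, 34];223 [63, 47, 37] [63, 46, 35];224 [64, 47, 37] [63, 46, 35];225 [63, 47, 37] [63, 46, 35];226 [63, 47, 37] [63, 45, 35];227 [6
[... 163 characters left out ...]
3, 46, 35];233 [62, 46, 36] [63, 45, 34];234 [61, 46, 36] [62, 45, 34];235 [61, 46, 36] [63, 45, 35];236 [61, 45, 36] [63, 45, 34];237 [61, 45, 35] [62, 45, 34];238 [61, 45, 35] [62, 45, 34];239 [60, 45, 35] [62, 45, 34];240 [60, 44, 34] [62, 45, 35];241 [60, 45, 35] [62, 45, 34];242 [60, 44, 35] [62, 44, 34];243 [59, 44, 34] [62, 44, 34];244 [60, 44, 34] [74, 51, 37];245 [61, 44, 35] [78, 53, 39];246 [60, 44, 34] [77, 54, 39];247 [60, 44, 34] [77, 53, 38];248 [60, 44, 34] [77, 53, 38];249 [59, 43, 34] [77, 53, 39];clock 17.3 pos [ 0.4519 -0.0169  0.2361] yaw -0.0871 F [-0.9 -0.1  0.5] open 0.03777960101798224 grip 30.0000012293458
now-frame -0.01 0.04  after-turn -0.01 0.04 z 4.00 turn 0.01
```

```bash
python3 - <<'E'
from h import *
np.set_printoptions(precision=4,suppress=True)
im=cv2.imread("pics/w7.png")[:,:,::-1]; c=arm.capture("wrist")
for r in range(150,216,2): print(r,im[r,240:246].mean(0).astype(int).tolist(),im[r,270:276].mean(0).astype(int).tolist(),im[r,308:322].mean(0).astype(int).tolist())
for r in (198,211): print([im[r,x].tolist()[0] for x in range(230,410,4)])
print(proj(c,[[.4651,-.0182,.056],[.4427,-.0182,.056],[.4427,-.0182,.018],[.4601,-.0182,.018],[.4601,-.0182,.096]]))
E
```

```text
150 [148, 145, 141] [136, 105, 76] [137, 105, 73]
152 [149, 146, 142] [137, 105, 77] [153, 120, 85]
154 [144, 142, 138] [135, 105, 77] [135, 103, 72]
156 [141, 138, 134] [133, 103, 75] [134, 102, 71]
158 [137, 135, 131] [136, 104, 76] [135, 102, 73]
160 [125, 122, 119] [133, 103, 75] [134, 102, 71]
162 [141, 139, 135] [131, 101, 74] [132, 102, 71]
164 [228, 226, 222] [112, 86, 65] [133, 102, 73]
166 [223, 220, 216] [97, 77, 59] [118, 91, 65]
168 [216, 214, 209] [99, 78, 60] [101, 77, 56]
170 [221, 219, 214] [89, 66, 51] [84, 58, 40]
172 [228, 227, 223] [89, 66, 51] [83, 57, 40]
174 [230, 229, 225] [99, 80, 62] [94, 73, 53]
176 [230, 229, 226] [97, 79, 61] [92, 71, 52]
178 [231, 230, 226] [91, 73, 58] [86, 67, 49]
180 [232, 230, 227] [195, 173, 127] [66, 47, 35]
182 [233, 232, 229] [196, 174, 127] [65, 48, 35]
184 [233, 232, 228] [196, 174, 127] [79, 55, 39]
186 [232, 230, 227] [196, 174, 127] [80, 55, 40]
188 [231, 229, 226] [153, 135, 100] [79, 55, 39]
190 [229, 228, 225] [92, 81, 64] [69, 50, 37]
192 [223, 220, 216] [92, 81, 64] [75, 53, 38]
194 [194, 192, 188] [91, 81, 63] [79, 55
[... 313 characters left out ...]
74] [144, 94, 62]
210 [229, 228, 224] [182, 122, 83] [176, 116, 74]
212 [173, 171, 166] [182, 122, 83] [177, 116, 75]
214 [139, 137, 132] [176, 135, 108] [181, 119, 76]
[225, 226, 225, 224, 224, 224, 223, 224, 197, 93, 70, 69, 69, 66, 66, 64, 63, 63, 83, 82, 78, 78, 78, 79, 80, 83, 77, 64, 65, 66, 67, 68, 70, 72, 73, 232, 220, 237, 237, 236, 236, 236, 236, 241, 241]
[229, 230, 230, 229, 229, 188, 157, 139, 144, 183, 182, 183, 181, 179, 180, 179, 180, 177, 177, 177, 176, 175, 176, 177, 175, 175, 175, 176, 174, 176, 175, 176, 176, 177, 177, 208, 192, 237, 237, 237, 236, 236, 240, 241, 241]
[[316.4989 182.0048]
 [318.6909 206.5717]
 [318.5146 195.71  ]
 [317.0135 178.7593]
 [316.9724 199.7589]]
```

Profiles check out: the bright band at rows 208–215 is the cleat's top, the narrow packer spans columns 302–334 up to row 199, and the wide packer's lower edge is at row 215 as predicted. Lowering it.

Emit:
drive_tool --increments '[[[0, 0.03, 0.6, 0, 1], [0, 0, 0.6, 0, 1], [0, 0, 0.6, 0, 1], [0, 0, 0.6, 0, 1], [0, 0, 0.6, 0, 1], [0, 0, 0.6, 0, 1], [0, 0, 0.3, 0, 1], [0, 0, 0.05, 0, 1], [0, 0, 0, 0, 1], [0, 0, 0, 0, 1]]]' --grip_force 40

```text
clock: 18.18
ee_pos: [0.4527, -0.0175, 0.1383]
tool_rot: [-3.141, -0.001, -0.088]
ft_force: [-1.0, -0.8, 0.8]
opening: 0.0374
grasp_force: 40.0
```

Emit:
drive_tool --increments '[[[0.06, 0, 0, 0, 1], [0.06, 0, 0, 0, 1], [0.06, 0, 0, 0, 1], [0.05, 0, 0, 0, 1], [0, 0, 0, 0, 1], [0, 0, 0, 0, 1]]]'

```text
clock: 18.68
ee_pos: [0.4572, -0.0185, 0.1373]
tool_rot: [3.141, 0.002, -0.089]
ft_force: [-2.8, 0.0, -0.6]
opening: 0.0375
grasp_force: 40.0
```

Emit:
drive_tool --increments '[[[0, 0, 0.03, 0, 1], [0, 0, 0.02, 0, 1], [0, 0, 0, 0, 1]]]'

```text
clock: 18.93
ee_pos: [0.4573, -0.0185, 0.1364]
tool_rot: [3.141, 0.001, -0.088]
ft_force: [-3.3, 0.4, 4.3]
opening: 0.0372
grasp_force: 40.0
```

Emit:
drive_tool --increments '[[[0, 0, 0, 0, 0.5], [0, 0, 0, 0, 0.4], [0, 0, 0, 0, 0.36], [0, 0, 0, 0, 0.36], [0, 0, 0, 0, 0.36], [0, 0, -0.3, 0, 0.36], [0, 0, -0.6, 0, 0.36], [0, 0, -1, 0, 0.36], [0, 0, -1, 0, 0.36], [0, 0, -1, 0, 0.36], [0, 0, -1, 0, 0.36], [0, 0, 0, 0, 0.36]]]' --grip_force 30

```text
clock: 19.93
ee_pos: [0.4604, -0.018, 0.2645]
tool_rot: [-3.139, -0.012, -0.087]
ft_force: [0.4, -0.4, -0.6]
opening: 0.056
grasp_force: 0.0
```

Emit:
drive_tool --increments '[[[-1, 0, 0, 0, 0.28], [-0.6, 0, 0, 0, 0.28], [0, 0, 0, 0, 0.28]]]'

```text
clock: 20.18
ee_pos: [0.4153, -0.0151, 0.2589]
tool_rot: [-3.141, 0.001, -0.088]
ft_force: [1.2, 0.5, 0.4]
opening: 0.0619
grasp_force: 0.0
```

```bash
python3 - <<'E'
from h import *
c=grab("wrist","w8.png");s=arm.capture("side"); st=arm.observe(); print(st["ee_pos"],st["tool_rot"],st["clock"])
print(proj(c,[[.4631,-.0182,.096],[.4573,-.0185,.096]]))
a=cv2.resize(c["color"][60:220,230:430],None,fx=2.5,fy=2.5); b=cv2.resize(s["color"][200:280,340:420],None,fx=5,fy=5)[:400,:300]
cv2.imwrite("pics/m4.png",np.hstack([a,b])[:,:,::-1])
E
python3 go.py 0.468 0.207 0.1828 0.455
```

```text
[ 0.41806566 -0.01476345  0.25931037] [-3.14117447e+00 -1.65281514e-03 -8.76939342e-02] 20.2833
[[314.94869278 143.82986928]
 [315.97652017 151.1178442 ]]
clock 20.2833 pos [ 0.4181 -0.0148  0.2593] yaw -0.0877 F [-0.6  0.4  0.5] open 0.062207656424750915 grip 0.0
now-frame 1.21 -9.01  after-turn 5.69 -7.09 z 3.06 turn -6.22
```

View pics/m4.png

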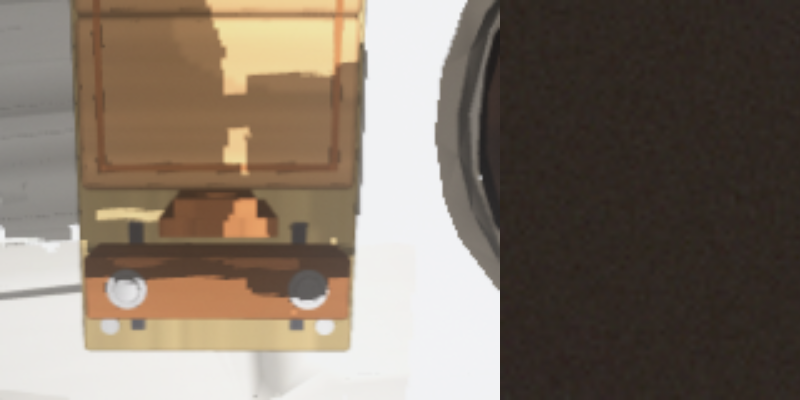

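The left panel shows both packers upright side by side against the block, tops over image rows 136–155 as predicted. The split at crop row 15 is nearly closed. Now the wedge.

Emit:
drive_tool --increments '[[[0.12, -0.9, 0, 0, 0.2], [0.12, -0.9, 0, 0, 0.2], [0.12, -0.9, 0, 0, 0.2], [0.12, -0.9, 0, 0, 0.2], [0.12, -0.9, 0, 0, 0.2], [0.12, -0.9, 0, 0, 0.2], [0.12, -0.9, 0, 0, 0.2], [0.12, -0.9, 0, 0, 0.2], [0.12, -0.9, 0, 0, 0.2], [0.13, -0.91, 0, 0, 0.2], [0, 0, 0, 0, 0.2]]]'

```text
clock: 21.2
ee_pos: [0.4702, 0.2105, 0.2584]
tool_rot: [-3.141, -0.002, -0.086]
ft_force: [0.3, 0.1, 0.1]
opening: 0.0696
grasp_force: 0.0
```

Emit:
drive_tool --increments '[[[0, 0, 0, -1, 0.2], [0, 0, 0, -1, 0.2], [0, 0, 0, -1, 0.2], [0, 0, 0, -1, 0.2], [0, 0, 0, -1, 0.2], [0, 0, 0, -1, 0.2], [0, 0, 0, -0.22, 0.2], [0, 0, 0, 0, 0.2], [0, 0, 0, 0, 0.2]]]'

```text
clock: 21.95
ee_pos: [0.4683, 0.2068, 0.2586]
tool_rot: [3.141, 0.0, 0.452]
ft_force: [-0.2, -0.1, -0.1]
opening: 0.0695
grasp_force: 0.0
```

```bash
python3 - <<'E'
from h import *
np.set_printoptions(precision=4,suppress=True)
c=grab("wrist","w9.png"); m=cv2.inRange(cv2.cvtColor(c["color"],cv2.COLOR_RGB2HSV),(3,110,40),(20,255,255))
n,l,st,ce=cv2.connectedComponentsWithStats(m)
for a in st[1:]:
    if a[4]>150 and a[1]<260: print(a)
w=np.array([.468,.207,.1435]);u=np.array([.898,.4394,0])*.009;v=np.array([-.4394,.898,0])*.025
print(proj(c,[w+u+v,w+u-v,w-u+v,w-u-v]))
E
python3 go.py 0.468 0.207 0.1828 0.455
```

```text
[ 499  139  133  110 5131]
[281 209  72  25 944]
[162 257  22  50 445]
[[279.4772 208.7092]
 [353.1316 208.5508]
 [280.3718 233.5045]
 [352.3901 233.3554]]
clock 22.0 pos [0.4682 0.2068 0.2586] yaw 0.4527 F [0.2 1.2 0.5] open 0.06948197474930656 grip 0.0
now-frame -0.00 -0.01  after-turn -0.00 -0.01 z 3.03 turn -0.03
```

Emit:
drive_tool --increments '[[[0, 0, 0.6, 0, 0.2], [0, 0, 0.6, 0, 0.2], [0, 0, 0.6, 0, 0.2], [0, 0, 0.6, 0, 0.2], [0, 0, 0.45, 0, 0.2], [0, 0, 0.18, 0, 0.2], [0, 0, 0, 0, 0.2], [0, 0, 0, 0, 1], [0, 0, 0, 0, 1], [0, 0, 0, 0, 1], [0, 0, 0, 0, 1], [0, 0, 0, 0, 1]]]' --grip_force 50

```text
clock: 23.0
ee_pos: [0.4682, 0.2071, 0.1837]
tool_rot: [-3.141, -0.001, 0.454]
ft_force: [-0.9, 0.0, 1.3]
opening: 0.0497
grasp_force: 50.0
```

Emit:
drive_tool --increments '[[[0, 0, -0.26, 0, 1], [0, 0, -0.26, 0, 1], [0, 0, 0, 0, 1], [-0.3, 0, 0, 0, 1], [-0.4, 0, 0, 0, 1], [-0.5, 0, 0, 0, 1], [-0.6, 0, 0, 0, 1], [-0.9, 0, 0, 0, 1], [0, 0, -1, 0, 1], [0, 0, -1, 0, 1], [0, 0, 0, 0, 1], [0, 0, 0, 0, 1]]]'

```text
clock: 24.0
ee_pos: [0.4068, 0.1771, 0.247]
tool_rot: [-3.14, -0.003, 0.454]
ft_force: [-0.3, 0.1, -1.3]
opening: 0.0494
grasp_force: 50.0
```

Emit:
drive_tool --increments '[[[0, 0, 0, 1, 1], [0, 0, 0, 1, 1], [0, 0, 0, 1, 1], [0, 0, 0, 1, 1], [0, 0, 0, 1, 1], [0, 0, 0, 1, 1], [0, 0, 0, 0.21, 1], [0, 0, 0, 0, 1]]]'

```text
clock: 24.67
ee_pos: [0.4066, 0.1767, 0.245]
tool_rot: [3.14, 0.002, -0.087]
ft_force: [0.2, -0.7, 0.1]
opening: 0.0496
grasp_force: 50.0
```

```bash
python3 go.py 0.4455 -0.0173 0.237 -0.088
```

```text
clock 24.6667 pos [0.4066 0.1767 0.245 ] yaw -0.0866 F [ 0.2 -0.7  0.1] open 0.04962181063145389 grip 50.000231601297855
now-frame 2.22 7.60  after-turn 2.23 7.59 z 0.32 turn 0.02
```

Emit:
drive_tool --increments '[[[0.27, 0.95, 0, 0, 1], [0.27, 0.95, 0, 0, 1], [0.27, 0.95, 0, 0, 1], [0.27, 0.95, 0, 0, 1], [0.27, 0.95, 0, 0, 1], [0.27, 0.95, 0, 0, 1], [0.27, 0.95, 0, 0, 1], [0.27, 0.95, 0, 0, 1], [0, 0, 0.3, 0, 1], [0, 0, 0, 0, 1], [0, 0, 0, 0, 1]]]'

```text
clock: 25.58
ee_pos: [0.4439, -0.0168, 0.2377]
tool_rot: [3.141, 0.002, -0.087]
ft_force: [0.4, -0.2, -1.2]
opening: 0.0495
grasp_force: 50.0
```

```bash
python3 - <<'E'
from h import *
np.set_printoptions(precision=4,suppress=True)
c=grab("wrist","w10.png"); p=np.array(arm.observe()["ee_pos"])
im=c["color"]; print(proj(c,[p+[.009,0,-.1183],p+[.006,0,-.1183],[.4543,-.0183,.096],[.4427,-.0173,.056]]).tolist())
print([(r,im[r,305:325].mean(0).astype(int).tolist()) for r in range(180,226)])
E
python3 go.py 0.4440 -0.0172 0.17 -0.088
```

```text
[[314.2417312386529, 206.84752893219473], [314.62924445094944, 211.00297318093232], [316.8714827586863, 196.15886178507768], [316.91175887380695, 197.2723347856501]]
[(180, [67, 48, 36]), (181, [70, 50, 36]), (182, [79, 55, 39]), (183, [80, 55, 39]), (184, [80, 55, 39]), (185, [80, 55, 39]), (186, [79, 55, 39]), (187, [79, 55, 39]), (188, [79, 55, 39]), (189, [79, 54, 39]), (190, [78, 54, 39]), (191, [78, 54, 39]), (192, [78, 54, 39]), (193, [78, 54, 39]), (194, [78, 54, 39]), (195, [78, 54, 39]), (196, [78, 54, 39]), (197, [66, 48, 35]), (198, [80, 55, 39]), (199, [142, 93, 60]), (200, [179, 117, 75]), (201, [176, 115, 74]), (202, [176, 115, 74]), (203, [177, 116, 74]), (204, [179, 117, 75]), (205, [182, 119, 75]), (206, [184, 120, 77]), (207, [186, 121, 77]), (208, [99, 66, 45]), (209, [64, 45, 34]), (210, [64, 45, 34]), (211, [63, 45, 34]), (212, [63, 45, 34]), (213, [63, 45, 34]), (214, [63, 45, 34]), (215, [63, 45, 33]), (216, [63, 45, 33]), (217, [63, 45, 33]), (218, [63, 45, 33]), (219, [62, 44, 33]), (220, [63, 45, 33]), (221, [63, 44, 33]), (222, [62, 44, 33]), (223, [63, 44, 33]), (224, [63, 45, 33]), (225, [63, 45, 33])]
clock 25.6333 pos [ 0.4442 -0.0164  0.2381] yaw -0.0863 F [ 0.3  0.1 -0.5] open 0.049667399333420514 grip 49.99984184280038
now-frame -0.01 0.03  after-turn -0.01 0.03 z 2.73 turn 0.02
```

Emit:
drive_tool --increments '[[[0, 0.03, 0.5, 0, 1], [0, 0, 0.5, 0, 1], [0, 0, 0.5, 0, 1], [0, 0, 0.5, 0, 1], [0, 0, 0.5, 0, 1], [0, 0, 0.4, 0, 1], [0, 0, 0.1, 0, 1], [0, 0, 0, 0, 1], [0, 0, 0, 0, 1]]]' --grip_force 60

```text
clock: 26.38
ee_pos: [0.4449, -0.0169, 0.164]
tool_rot: [-3.141, -0.001, -0.086]
ft_force: [0.1, -0.4, -0.2]
opening: 0.0498
grasp_force: 60.0
```

Emit:
drive_tool --increments '[[[0, 0, 0.1, 0, 1], [0, 0, 0.1, 0, 1], [0, 0, 0.1, 0, 1], [0, 0, 0.1, 0, 1], [0, 0, 0, 0, 1]]]'

```text
clock: 26.8
ee_pos: [0.4442, -0.0176, 0.1531]
tool_rot: [3.141, 0.001, -0.088]
ft_force: [0.3, -0.7, -0.6]
opening: 0.0499
grasp_force: 60.0
```

Emit:
drive_tool --increments '[[[0.03, 0, 0.1, 0, 1], [0.03, 0, 0.1, 0, 1], [0, 0, 0, 0, 1]]]'

```text
clock: 27.05
ee_pos: [0.4457, -0.0178, 0.1479]
tool_rot: [3.141, 0.001, -0.088]
ft_force: [-1.2, -0.4, -0.8]
opening: 0.0497
grasp_force: 60.0
```

Emit:
drive_tool --increments '[[[0.02, 0, 0.08, 0, 1], [0.02, 0, 0.06, 0, 1], [0, 0, 0, 0, 1]]]'

```text
clock: 27.3
ee_pos: [0.4459, -0.018, 0.1443]
tool_rot: [3.141, 0.003, -0.088]
ft_force: [-2.7, 0.4, -1.8]
opening: 0.0493
grasp_force: 60.0
```

Emit:
drive_tool --increments '[[[0.015, 0, 0.05, 0, 1], [0, 0, 0, 0, 1], [0, 0, 0, 0, 1]]]'

```text
clock: 27.55
ee_pos: [0.4461, -0.018, 0.1431]
tool_rot: [3.141, 0.003, -0.088]
ft_force: [-4.4, 1.6, -2.1]
opening: 0.0493
grasp_force: 60.0
```

Emit:
drive_tool --increments '[[[0.015, 0, 0.05, 0, 1], [0, 0, 0, 0, 1], [0, 0, 0, 0, 1]]]'

```text
clock: 27.8
ee_pos: [0.4462, -0.0181, 0.142]
tool_rot: [3.141, 0.004, -0.088]
ft_force: [-6.9, 1.4, -0.6]
opening: 0.0494
grasp_force: 60.0
```

Emit:
drive_tool --increments '[[[0, 0, 0.05, 0, 1], [0, 0, 0, 0, 1], [0, 0, 0, 0, 1]]]'

```text
clock: 28.05
ee_pos: [0.4463, -0.0181, 0.141]
tool_rot: [3.141, 0.003, -0.088]
ft_force: [-6.6, 1.3, 1.6]
opening: 0.0497
grasp_force: 60.0
```

Emit:
drive_tool --increments '[[[0, 0, 0.05, 0, 1], [0, 0, 0, 0, 1], [0, 0, 0, 0, 1]]]'

```text
clock: 28.3
ee_pos: [0.4463, -0.0181, 0.1404]
tool_rot: [3.14, 0.003, -0.088]
ft_force: [-9.1, 1.1, 7.2]
opening: 0.0494
grasp_force: 60.0
```

Emit:
drive_tool --increments '[[[-0.02, 0, 0.05, 0, 1], [0, 0, 0, 0, 1], [0, 0, 0, 0, 1]]]'

```text
clock: 28.55
ee_pos: [0.4462, -0.0181, 0.14]
tool_rot: [3.14, 0.002, -0.088]
ft_force: [-9.2, -0.0, 13.7]
opening: 0.0497
grasp_force: 60.0
```

Emit:
drive_tool --increments '[[[-0.02, 0, 0.05, 0, 1], [0, 0, 0, 0, 1], [0, 0, 0, 0, 1]]]'

```text
clock: 28.8
ee_pos: [0.4462, -0.0181, 0.1397]
tool_rot: [3.14, 0.001, -0.088]
ft_force: [-10.5, -0.0, 20.9]
opening: 0.0495
grasp_force: 60.0
```

Emit:
drive_tool --increments '[[[-0.02, 0, 0.05, 0, 1], [0, 0, 0, 0, 1], [0, 0, 0, 0, 1], [0, 0, 0, 0, 1], [0, 0, 0, 0, 1], [0, 0, 0, 0, 1]]]'

```text
clock: 29.3
ee_pos: [0.4461, -0.0181, 0.1394]
tool_rot: [3.14, -0.0, -0.087]
ft_force: [-11.9, -0.6, 26.6]
opening: 0.0493
grasp_force: 60.0
```

```bash
python3 - <<'E'
from h import *
np.set_printoptions(precision=4,suppress=True)
c=grab("wrist","w11.png"); st=arm.observe(); p=np.array(st["ee_pos"]); print(p,st["ft_force"],st["clock"],st["opening"])
im=c["color"]
pc=proj(c,[[.5265,-.0,.056],[.5265,-.04,.056],[.4665,-.0,.056],[.4665,-.06,.056]]); print(pc)
for x in (int(pc[0,0]),int(pc[1,0])):
    r0=int(pc[0,1]); print(x,[(r,im[r,x-5:x+5].mean(0).astype(int).tolist()) for r in range(max(0,r0-9),r0+10)])
# left/right edges of the halves at rows just above/below the split
r0=int(pc[:2,1].mean())
for r in (r0-10,r0+12):
    g=cv2.cvtColor(im,cv2.COLOR_RGB2HSV)[r-2:r+3,:,1].mean(0); print(r,np.where(g>90)[0][[0,-1]],[int(v) for v in g[235:265:2]],[int(v) for v in g[360:400:2]])
E
```

```text
[ 0.4461 -0.0181  0.1394] [-11.6273  -0.4003  27.1669] 29.35 0.04930718384302665
[[268.2752 100.3376]
 [343.8838  93.41  ]
 [281.304  208.6728]
 [385.6342 199.9384]]
268 [(91, [136, 103, 72]), (92, [132, 99, 69]), (93, [118, 89, 62]), (94, [115, 87, 61]), (95, [104, 79, 55]), (96, [87, 66, 46]), (97, [82, 62, 44]), (98, [111, 83, 58]), (99, [123, 93, 65]), (100, [125, 94, 66]), (101, [126, 95, 66]), (102, [140, 106, 74]), (103, [139, 105, 74]), (104, [139, 105, 74]), (105, [139, 105, 74]), (106, [140, 107, 74]), (107, [140, 106, 74]), (108, [138, 104, 74]), (109, [137, 104, 73])]
343 [(91, [242, 209, 150]), (92, [236, 197, 141]), (93, [216, 170, 119]), (94, [222, 177, 125]), (95, [209, 164, 115]), (96, [174, 134, 93]), (97, [129, 98, 67]), (98, [183, 141, 98]), (99, [230, 188, 133]), (100, [235, 200, 144]), (101, [232, 209, 151]), (102, [232, 215, 157]), (103, [233, 215, 157]), (104, [233, 215, 157]), (105, [233, 215, 157]), (106, [232, 214, 157]), (107, [232, 214, 157]), (108, [219, 194, 140]), (109, [199, 170, 122])]
86 [223 639] [138, 140, 115, 116, 116, 116, 117, 117, 117, 118, 118, 118, 118, 118, 119] [90, 89, 89, 89, 89, 88, 89, 88, 88, 88, 87, 87, 87, 87, 87, 86, 86, 133, 141, 124]
108 [224 639] [140, 142, 117, 116, 116, 116, 117, 117, 117, 118, 118, 118, 118, 118, 119] [78, 77, 77, 77, 77, 77, 76, 76, 76, 76, 76, 75, 75, 75, 74, 74, 129, 137, 133, 74]
```

```bash
python3 -c "
from plant import arm
print(arm.hand_in())"
```

```text
the job is handed in; nothing more can be done
None
```

I handed the job in at 29.4 s. Both packers stand in the gap, the split measures shut and in line, and the gripped wedge is jammed about 3 mm above the base with about 27 N of downward push. No spare packer was left hanging because the roughly 24–25 mm gap needed both, and `hand_in` returned no verdict.

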